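# Screw the hopper lid onto the coffee grinder

## Robot

A 6-joint arm with a two-finger parallel gripper is mounted at the origin on a cart in front of the work surface, level with it; the furniture and walls round the work are solid. World frame = base frame: x ahead of the robot, y to its left, z up, the work surface at z = 0. Lengths are in m, angles in rad, forces in N, time in s.
With the tool pointing down it reaches from about 0.425 to 0.95 m from the base axis. Payload 3.5 kg.
Tool frame: the origin (TCP) lies between the finger pads, 19 mm behind the fingertips; this is the grasp point; z points along the fingers, y is the line along which they close (so a half turn about z gives the same grasp; the last joint's range is limited). The gripper opens to 85 mm and grips with 20 to 120 N. Pads are 22 mm wide; open, the fingers measure 114 mm over their backs; the gripper's body (76 mm by 85 mm) begins 54 mm behind the grasp point. The pads swing forward as they close: fully open they stand 13 mm farther back than shut.
Start: joints at [-1.391, 0.286, 1.577, -0, 1.279, -0.15], TCP at [0.219, -0.639, 0.25] pointing down, gripper open.
Joint ranges: [-2.77, 2.77], [-0.9, 2.22], [0.21, 2.48], [-1.53, 4.67], [0.24, 2.81], [-2.84, 2.84]. Speed limits (rad/s): [2.79, 2.79, 3.14, 3.14, 3.14, 3.14].

## Interface

Orientations are given as a unit quaternion [x, y, z, w].
In Python, from plant import ctrl gives the robot as it stands.
- The arm moves only by the shell command python3 inch.py FILE [FORCE], which reads ROWS from the file FILE. ROWS is a JSON object with one list for each field, all of the same length, 1 to 10, a row being the entries at one place: tx, ty, tz (the shift in units of 50 mm), rx, ry, rz (a rotation vector in units of 0.2 rad), jaw (the opening from 0.0 (shut) to 1.0 (fully open)); each row is the pose to reach, as a shift and turn from the pose commanded when the command began, along the tool's axes at that moment; what a row does not reach only later rows make up. A row lasts 1/8 s, in which the tool goes at most 0.0625 m and 0.188 rad, less where a joint would pass 70% of its speed; a pose out of reach is approached as far as the arm can. The fingers move at their own pace and stop on an object; FORCE is the grip in N (left out, the last holds). Time passes only in rows, so rows that do not move let the fingers close. It prints the time, the measured TCP pose, the force, the opening and the grip force at its end. Input that does not fit is refused with a message, and nothing moves.
- ctrl.get_state(): the state, without advancing time (a new reading comes with each control period).
- ctrl.read_camera(name): name is "scene" or "side" or "wrist"; returns a dict with "pixels" (420x560x3 uint8, red, green, blue), "camera_matrix" (3x3 intrinsics, pixels), "xyz" and "orientation" of the camera in the world. Camera axes: x right, y down, z forward; pixel columns grow to the right and rows downward; lengths in m; the calibration is good to about 2 mm. A picture is of the moment at which its call begins. There is no depth.
- ctrl.sign_off(): hands the job in; it is judged then, once.
The state is a dict: "time": time; "qpos": joint angles; "dq": joint speeds; "joint_efforts": joint torques, N m; "eef_pos": TCP position; "tcp_rot": TCP orientation; "contact_force": force on the tool from outside, world axes, zero at the start; "wrist_torque": the same for the moment, N m; "opening": opening from 0.0 (shut) to 1.0 (fully open); "finger_force": force on a finger pad.
Only numpy, scipy, OpenCV 4.12 (cv2) and the standard library are available. Lean on these libraries where they do the work, as an engineer would, in place of code of your own. Each camera call takes 0.05 s, during which the arm holds its last target. There are 200 camera calls.

## Task

Close the coffee grinder: set its red lid level on the threaded neck, turn it backwards (anticlockwise seen from above) until you feel it drop into the thread, then screw it clockwise until it is fully home, and let go. Do not knock over or push aside the two spice jars and the bowl.

Things in the scene. Friction and masses are not known exactly. Their poses are not given: they have to be found in the camera images.
- grinder: white coffee grinder fixed to the worktop, a round body 116 mm wide at the foot, 72 mm at the shoulder 85 mm above the worktop; a grey threaded neck stands on the shoulder. Origin on the neck's axis at the worktop, z up. The three threads start at an angle that differs every time and that no listed pose or yaw tells: see it or feel it.
- neck_top (a point): centre of the neck's rim, 108.5 mm above the worktop. Neck 48 mm in diameter, 2 mm chamfer at the rim; threads 59 mm over all. Three right-hand threads, 120 degrees apart: each has an open entry 33 degrees wide, then runs 80 degrees clockwise and down to a stop rib. While the lid's lugs lie on top of the threads, the lid's origin is 4 mm (anticlockwise end) to 9 mm (low end) below this point.
- drop_level (a point): on the neck's axis, 93 mm above the worktop: the lid's origin is here when the lugs have dropped through the entries. From on top, turning anticlockwise (up to about 100 degrees) lifts the lid gently, then it drops 11 mm; the entries leave 19 degrees of play before the next rib. Clockwise on top is blocked by ribs 2.5 mm above the threads' low ends; a lid set down on a rib first drops only 2.5 mm.
- home_level (a point): on the neck's axis, 88 mm above the worktop: the lid's origin is here when fully home. From the drop the lid screws 80 to 99 degrees clockwise and down 5 mm, mostly in the middle of the turn, until its lugs meet the ribs. The thread is loose (2 mm vertical, 1.5 mm radial play) and turns with little torque; only the stop resists.
- lid: loose red hopper lid, 70 mm in diameter, 54.5 mm high, 0.12 kg, right way up on the worktop. A hollow cap 26.5 mm high (inside 62.4 mm wide, 21.5 mm deep) with a bar grip on top, 52 mm long along the lid's x, 16 mm thick along y, 28 mm high. Three lugs inside at the lower edge, at 0, 120 and 240 degrees from x, 14 degrees wide, 5 mm high, in to 51 mm diameter. Origin on its axis at the lower edge.
- grip (a point): on the lid's axis, 48.5 mm above its lower edge and 6 mm below the top of the bar grip: where the TCP goes for a grasp from above with the fingers closing along the lid's y; axes as the lid's.
- pepper_jar: spice jar with a green top, 44 mm wide, 105 mm high, standing upright, loose; origin at the centre of its base. Bystander.
- turmeric_jar: spice jar with a yellow top, 44 mm wide, 96 mm high, standing upright, loose; origin at the centre of its base. Bystander.
- bowl: white bowl, 140 mm wide, 65 mm high, loose; origin at the centre of its base. Bystander.

How it is judged:
By the outcome, as a careful person would: the job done as asked, in the order asked, and still so for the second after the job is handed in, with the robot touching nothing.
It also fails if it takes over 64 s, if anything falls off the work surface, if the arm or the gripper's body presses on something with over 40 N, if the wrist force passes 120 N, or if a joint passes its speed limit or range.

## Working session

There is one attempt and no reset: what is moved stays moved. The work goes in short steps, Python scripts to look and compute and a shell command to move; the robot and the scene stay as the last step left them, time stands still between calls to the robot, and variables do not carry over. Pictures are saved under pics/ and viewed, at most 10 in all, crops included, and the job is handed in when it is done.

```bash
ls; mkdir -p pics
python3 - <<'E'
from plant import ctrl
import cv2,pickle
d={}
for n in ("scene","side","wrist"):
    c=ctrl.read_camera(n); d[n]=c
    cv2.imwrite(f"pics/{n}0.png",c["pixels"][:,:,::-1])
    print(n,c["camera_matrix"],c["xyz"],c["orientation"])
pickle.dump(d,open("cams.pkl","wb"))
print(ctrl.get_state())
E
```

```text
inch.py
pics
plant.py
scene [[456.83700505   0.         277.16209876]
 [  0.         456.83700505 212.83397126]
 [  0.           0.           1.        ]] [0.08908809 0.7277474  0.79737431] [-0.19173285  0.86690965 -0.44883023  0.10127979]
side [[429.55818862   0.         282.91803948]
 [  0.         429.55818862 205.14623621]
 [  0.           0.           1.        ]] [0.17068356 0.93894713 0.83897202] [-0.14097956  0.86785697 -0.46993824  0.07814784]
wrist [[376.3075199    0.         278.00481915]
 [  0.         376.3075199  208.70253936]
 [  0.           0.           1.        ]] [ 0.29123528 -0.61345031  0.37323831] [ 0.80446453 -0.57430523 -0.08899094  0.12284515]
{'time': 0.15, 'qpos': array([-1.39099554e+00,  2.87037472e-01,  1.57783798e+00,  1.40068967e-05,
        1.27860993e+00, -1.50009014e-01]), 'dq': array([-0.00051485, -0.00336107, -0.0057768 ,  0.00025595, -0.00153571,
       -0.00010924]), 'joint_efforts': array([ 8.33847007e-04, -4.06601071e+01, -2.93141931e+01, -1.87766404e-04,
        3.91533933e-03, -1.10887623e-05]), 'eef_pos': array([ 0.21854655, -0.63813714,  0.24891617]), 'tcp_rot': array([ 9.86433862e-01,  1.64156453e-01, -7.39244915e-06, -9.46358901e-04]), 'contact_force': array([-0.3032742 , -0.34485143,  0.38183509]), 'wrist_torque': array([ 0.00827686,  0.05028853, -0.00883145]), 'finger_force': 0.0, 'opening': 0.9973622776992996}
```
View pics/scene0.png

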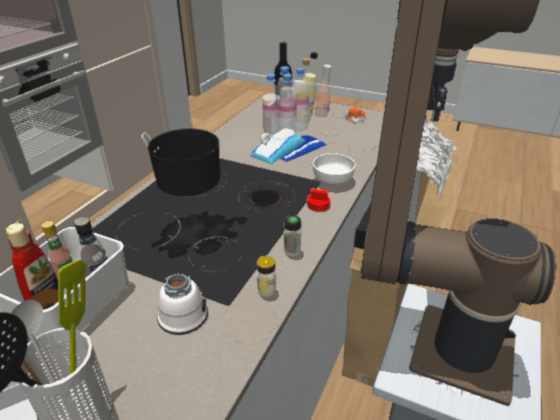

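View pics/side0.png

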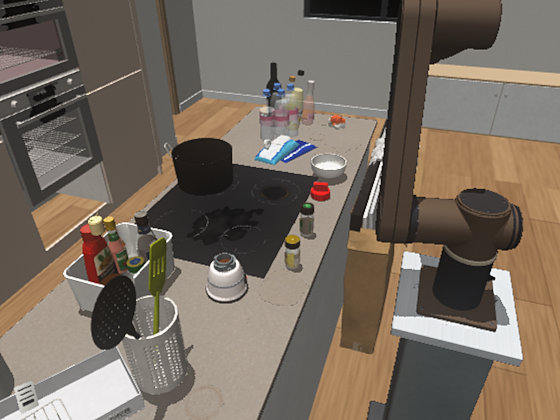

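The scene view shows the red lid at about (318,200), grinder (181,300), pepper (293,238), turmeric (266,277) and bowl (334,168). In the side view the lid is at (320,191), the grinder at (226,278). I'll enlarge these.

Create h.py:
```python
import numpy as np,pickle
from scipy.spatial.transform import Rotation as R
def ray(c,u,v):
    K=c["camera_matrix"];d=np.linalg.solve(K,[u,v,1.]);return R.from_quat(c["orientation"]).apply(d)
def onz(c,u,v,z):
    d=ray(c,u,v);o=np.array(c["xyz"]);return o+d*(z-o[2])/d[2]
def proj(c,P):
    p=R.from_quat(c["orientation"]).inv().apply(np.atleast_2d(P)-c["xyz"])@c["camera_matrix"].T
    return p[:,:2]/p[:,2:]
def tri(cs,uvs):
    A=np.zeros((3,3));b=np.zeros(3)
    for c,(u,v) in zip(cs,uvs):
        d=ray(c,u,v);d/=np.linalg.norm(d);M=np.eye(3)-np.outer(d,d);A+=M;b+=M@c["xyz"]
    return np.linalg.solve(A,b)
```

Run:
```python
import pickle,cv2,numpy as np
d=pickle.load(open("cams.pkl","rb"))
def crop(n,u,v,w,h,s): return cv2.resize(d[n]["pixels"][v:v+h,u:u+w,::-1],None,fx=s,fy=s,interpolation=cv2.INTER_CUBIC)
a=np.hstack([crop("scene",293,180,50,40,8),crop("side",295,171,50,40,8)])
b=np.hstack([crop("scene",150,265,66,46,6)[:, :396],crop("side",195,245,66,46,6)[:,:396]])
b=cv2.copyMakeBorder(b,0,0,0,8,0)
cv2.imwrite("pics/m1.png",np.vstack([a,b]))
for n in("scene","side"):
    p=d[n]["pixels"].astype(int);m=((p[...,0]>130)&(p[...,1]<60)&(p[...,2]<60)).astype(np.uint8)
    k,l,s,c=cv2.connectedComponentsWithStats(m)
    print(n,[(s[i].tolist(),c[i].round(1).tolist()) for i in range(1,k) if s[i][4]>40])
```

```text
scene [([307, 188, 23, 23, 377], [317.8, 199.4]), ([12, 251, 12, 28, 211], [17.5, 261.1])]
side [([310, 182, 20, 18, 147], [319.5, 190.1]), ([83, 243, 11, 12, 96], [87.6, 248.4])]
```

View pics/m1.png

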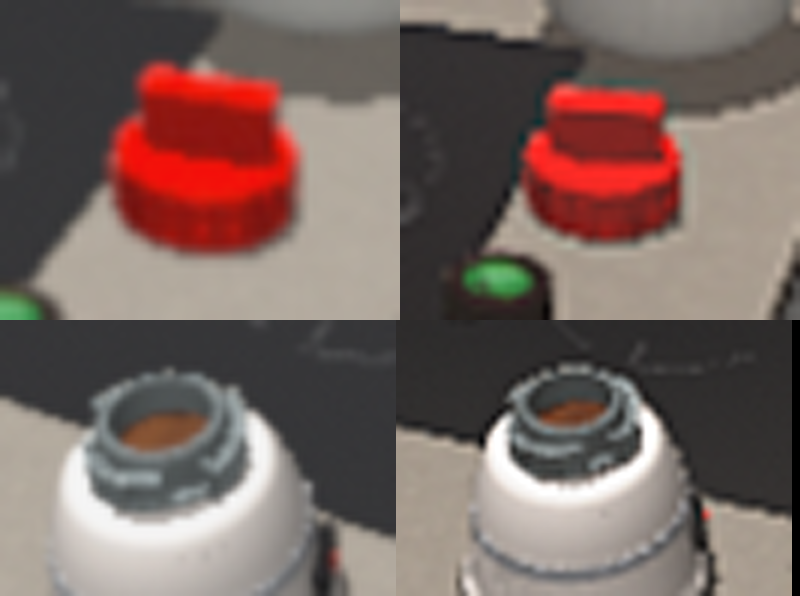

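The montage gives the lid's bar-top ends, scene (311.5,189) and (327.8,191.3), side (314.1,183.1) and (327.5,184). The rim centre is at scene (177.5,281.3), side (224.5,258.7). Lid is upright and nothing stands on its bar.

Run:
```python
from h import *
d=pickle.load(open("cams.pkl","rb"));S,D=d["scene"],d["side"]
np.set_printoptions(precision=4,suppress=True)
L=[onz(S,311.5,189,.0545),onz(S,327.75,191.25,.0545),onz(D,314.1,183.1,.0545),onz(D,327.5,184,.0545)]
for a,b in (L[:2],L[2:]): print("bar",a,b,(a+b)/2,np.linalg.norm(a-b),np.degrees(np.arctan2(*(b-a)[1::-1])))
print("disc",onz(S,318.6,199.4,.0265))
print("lid tri",tri([S,D],[(319.6,190.1),(320.8,183.6)]))
for c,u in((S,(177.5,281.3)),(D,(224.5,258.7))): print("rim",onz(c,*u,.1085))
print("rim tri",tri([S,D],[(177.5,281.3),(224.5,258.7)]))
for n,u,z in(("pep",(294,220),.105),("tur",(266,261),.096),("bowl",(334,163),.065)): print(n,onz(S,*u,z))
for n,u,z in(("pep",(307,206),.105),("tur",(292,239),.096),("bowl",(328,160),.065)): print(n,onz(D,*u,z))
W=d["wrist"];P=[(L[0]+L[1])/2,onz(S,177.5,281.3,.1085)];print(proj(W,P))
```

```text
bar [ 0.4954 -0.3826  0.0545] [ 0.4462 -0.3913  0.0545] [ 0.4708 -0.3869  0.0545] 0.049995543861402564 -170.019060399738
bar [ 0.495  -0.3755  0.0545] [ 0.4474 -0.3844  0.0545] [ 0.4712 -0.3799  0.0545] 0.048494218354631274 -169.42139736463236
disc [ 0.4692 -0.3781  0.0265]
lid tri [ 0.4792 -0.4128  0.036 ]
rim [0.5914 0.1669 0.1085]
rim [0.5928 0.1685 0.1085]
rim tri [0.5972 0.1604 0.1007]
pep [ 0.4538 -0.1493  0.105 ]
tur [0.4536 0.0146 0.096 ]
bowl [ 0.4814 -0.5469  0.065 ]
pep [ 0.4582 -0.1467  0.105 ]
tur [0.4554 0.0172 0.096 ]
bowl [ 0.4858 -0.5495  0.065 ]
[[   25.4293  -324.4369]
 [-2318.9727 -2193.8015]]
```

View pics/wrist0.png

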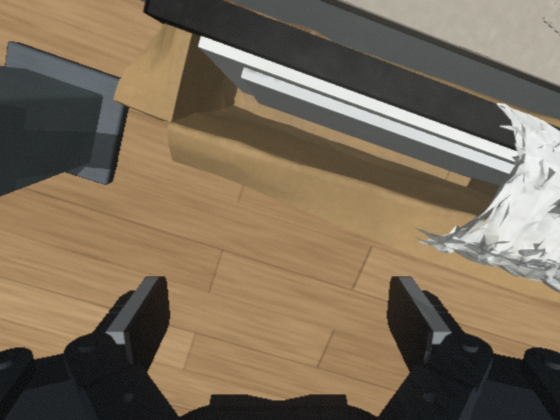

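The wrist view shows only floor and the open fingers. Both overhead cameras agree on the lid, ≈(0.470,-0.382) with the bar at about 10°, and on the neck, ≈(0.592,0.168). Next I move above the lid.

```bash
cat >> h.py <<'E'
def go(s,P,psi):
    """tool-frame shift and rz from measured pose to P with tool-x yaw psi (deg)"""
    r=R.from_quat(s["tcp_rot"]);x=r.apply([1,0,0]);p0=np.degrees(np.arctan2(x[1],x[0]))
    dz=-np.radians((psi-p0+180)%360-180)
    print("d",r.inv().apply(np.array(P)-s["eef_pos"]).round(4),"yaw",p0.round(2),"rz",dz.round(4),"tilt",np.degrees(np.arccos(-r.apply([0,0,1])[2])).round(2))
E
python3 - <<'E'
from h import *
from plant import ctrl
go(ctrl.get_state(),[.470,-.382,.20],10)
E
```

```text
d [ 0.3208 -0.1608  0.0493] yaw 18.9 rz 0.1553 tilt 0.11
```

The manual's scale: shifts go in units of 50 mm and turns go in units of 0.2 rad. Converting my numbers, 0.32 m is 6.4, 0.29 m is 5.8, 0.155 rad is 0.775.

```bash
echo '{"tx":[1,2,3,4,5,5.8,6.4,6.4],"ty":[-0.5,-1,-1.5,-2,-2.5,-2.9,-3.22,-3.22],"tz":[0,0,0,0.2,0.4,0.7,0.98,0.98],"rx":[0,0,0,0,0,0,0,0],"ry":[0,0,0,0,0,0,0,0],"rz":[0,0.15,0.3,0.45,0.6,0.775,0.775,0.775],"jaw":[1,1,1,1,1,1,1,1]}' > path.dat && python3 inch.py path.dat
python3 - <<'E'
from h import *
from plant import ctrl
import cv2
s=ctrl.get_state();go(s,[.470,-.382,.20],10)
c=ctrl.read_camera("wrist");cv2.imwrite("pics/w1.png",c["pixels"][:,:,::-1]);pickle.dump(c,open("w1.pkl","wb"))
print(proj(c,[[.470,-.382,.0545],[.47,-.382,.0265]]),s["contact_force"])
E
```

```text
time: 1.15
eef_pos: [0.4698, -0.38, 0.199]
tcp_rot: [0.996, 0.089, -0.001, -0.002]
contact_force: [0.1, 0.7, 0.7]
opening: 1.001
finger_force: 0.0
d [-0.0002  0.002  -0.0011] yaw 10.22 rz 0.0039 tilt 0.23
[[281.30385175 198.51132019]
 [281.13061761 189.00875368]] [0.13324932 0.71130091 0.65237865]
```

View pics/w1.png

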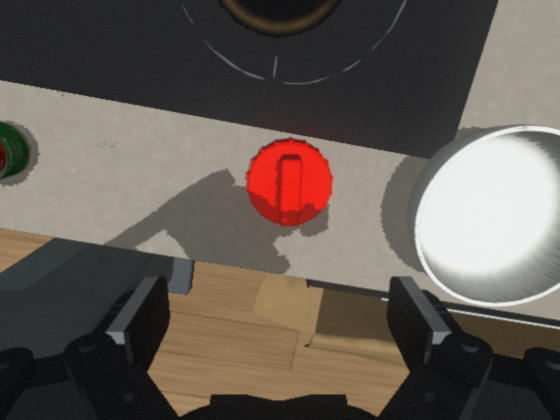

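The lid sits at (290,182). Its bar runs from (291,155) to (289,223), nearly parallel to tool x. The bowl starts at column 412, with clear room for the fingers.

Run:
```python
from h import *
from plant import ctrl
c=pickle.load(open("w1.pkl","rb"));np.set_printoptions(precision=4,suppress=True)
a,b=onz(c,291,155,.0545),onz(c,289.3,223,.0545)
print(a,b,(a+b)/2,np.linalg.norm(a-b),np.degrees(np.arctan2(*(a-b)[1::-1])),onz(c,290,182.5,.0265))
p=c["pixels"].astype(int);m=(p[...,0]>130)&(p[...,1]<70)&(p[...,2]<70);m[:100]=0;v,u=np.where(m);print(u.min(),u.max(),v.min(),v.max())
go(ctrl.get_state(),(a+b)/2,10)
```

```text
[ 0.5031 -0.383   0.0545] [ 0.4521 -0.3915  0.0545] [ 0.4776 -0.3872  0.0545] 0.05175431671073024 9.435339779417625 [ 0.4766 -0.3881  0.0265]
246 332 139 225
d [0.0073 0.0072 0.1455] yaw 10.14 rz 0.0025 tilt 0.11
```

Converted, 0.151 m is 3.02, 0.15 m is 3, 0.012 rad is 0.06.

```bash
echo '{"tx":[0.14,0.14,0.14,0.14,0.14,0.14,0.14,0.14,0.14,0.14],"ty":[0.15,0.15,0.15,0.15,0.15,0.15,0.15,0.15,0.15,0.15],"tz":[0.8,1.7,2.4,2.8,3,3.02,3.02,3.02,3.02,3.02],"rx":[0,0,0,0,0,0,0,0,0,0],"ry":[0,0,0,0,0,0,0,0,0,0],"rz":[0.06,0.06,0.06,0.06,0.06,0.06,0.06,0.06,0.06,0.06],"jaw":[1,1,1,1,1,1,0.2,0,0,0]}' > path.dat && python3 inch.py path.dat 60
echo '{"tx":[0,0,0],"ty":[0,0,0],"tz":[0,0,0],"rx":[0,0,0],"ry":[0,0,0],"rz":[0,0,0],"jaw":[0,0,0]}' > path.dat && python3 inch.py path.dat
```

```text
time: 2.45
eef_pos: [0.4778, -0.3889, 0.0508]
tcp_rot: [0.997, 0.081, 0.0, 0.0]
contact_force: [-0.0, 0.2, 1.2]
opening: 0.166
finger_force: 61.2
time: 2.82
eef_pos: [0.4778, -0.3891, 0.0507]
tcp_rot: [0.997, 0.081, 0.0, 0.0]
contact_force: [0.2, 0.2, 4.0]
opening: 0.17
finger_force: 62.1
```

```bash
echo '{"tx":[0,0,0,0,0,0],"ty":[0,0,0,0,0,0],"tz":[-0.4,-1.2,-2.4,-3.6,-4.4,-4.4],"rx":[0,0,0,0,0,0],"ry":[0,0,0,0,0,0],"rz":[0,0,0,0,0,0],"jaw":[0,0,0,0,0,0]}' > path.dat && python3 inch.py path.dat
python3 - <<'E'
from h import *
from plant import ctrl
go(ctrl.get_state(),[.53,.157,.27],9.4)
E
```

```text
time: 3.58
eef_pos: [0.4786, -0.3901, 0.2759]
tcp_rot: [0.997, 0.081, 0.003, 0.004]
contact_force: [0.0, -1.1, -0.9]
opening: 0.174
finger_force: 61.4
d [ 0.1394 -0.5316  0.0022] yaw 9.33 rz -0.0012 tilt 0.55
```

```bash
echo '{"tx":[0.24,0.52,0.84,1.1,1.4,1.7,2,2.28,2.56,2.78],"ty":[-1,-2.1,-3.2,-4.3,-5.4,-6.5,-7.6,-8.7,-9.8,-10.64],"tz":[0,0,0,0,0,0,0,0,0,0],"rx":[0,0,0,0,0,0,0,0,0,0],"ry":[0,0,0,0,0,0,0,0,0,0],"rz":[0,0,0,0,0,0,0,0,0,0],"jaw":[0,0,0,0,0,0,0,0,0,0]}' > path.dat && python3 inch.py path.dat
echo '{"tx":[0,0,0],"ty":[0,0,0],"tz":[0,0,0],"rx":[0,0,0],"ry":[0,0,0],"rz":[0,0,0],"jaw":[0,0,0]}' > path.dat && python3 inch.py path.dat
python3 - <<'E'
from h import *
from plant import ctrl
import cv2
np.set_printoptions(precision=4,suppress=True)
c=ctrl.read_camera("wrist");cv2.imwrite("pics/w2.png",cv2.resize(c["pixels"][:,:,::-1],(800,600),interpolation=cv2.INTER_CUBIC));pickle.dump((c,ctrl.get_state()),open("w2.pkl","wb"))
print(proj(c,[[.592,.168,.1085]])/.7)
E
```

```text
time: 4.82
eef_pos: [0.5269, 0.1607, 0.2677]
tcp_rot: [0.997, 0.082, -0.002, 0.0]
contact_force: [0.9, -0.5, -0.3]
opening: 0.174
finger_force: 61.3
time: 5.2
eef_pos: [0.5281, 0.1575, 0.2692]
tcp_rot: [0.997, 0.081, -0.001, 0.0]
contact_force: [-0.4, 0.5, -1.1]
opening: 0.174
finger_force: 61.3
[[396.9106 153.0889]]
```

View pics/w2.png

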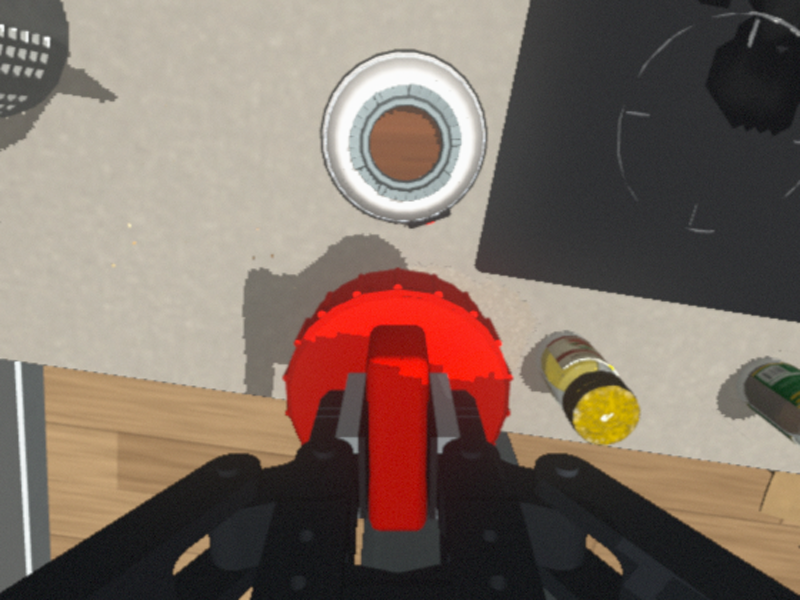

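The neck rim is at about (406,144) in the 800-wide view (rim x 363–450, y 98–190). The lid is held level and the bar is centred between the pads.

Run:
```python
from h import *
import cv2
np.set_printoptions(precision=4,suppress=True)
c,s=pickle.load(open("w2.pkl","rb"))
print(onz(c,406*.7,144*.7,.1085),onz(c,405.5*.7,145*.7,.1085))
N=onz(c,406*.7,144*.7,.1085)
t=np.linspace(0,2*np.pi,73)[:,None]
def circ(o,r,z): return proj(c,np.hstack([o[0]+r*np.cos(t),o[1]+r*np.sin(t),0*t+z]))/.7
for r in(.024,.0295):
  q=circ(N,r,.1085);print("pred rim",r,q.min(0),q.max(0))
rr=R.from_quat(s["tcp_rot"])
for off in(-.004,0,.004):
  T=lambda p:proj(c,s["eef_pos"]+rr.apply(p))/.7
  print(off,"bar front/back top",T([.026+off,0,-.0038]),T([-.026+off,0,-.0038]),"cap front",T([.035+off,0,.0242]),"cap bottom",T([.035+off,0,.0507]))
p=c["pixels"][50:155,225:345,::-1];cv2.imwrite("pics/w2c.png",cv2.resize(p,None,fx=5.6,fy=5.6,interpolation=cv2.INTER_CUBIC))
```

```text
[0.5972 0.1641 0.1085] [0.5966 0.1643 0.1085]
pred rim 0.024 [358.9554  93.7388] [453.0731 191.6761]
pred rim 0.0295 [348.1784  81.8344] [463.8648 202.2585]
-0.004 bar front/back top [[397.3034 363.6755]] [[397.119  538.2488]] cap front [[397.2877 294.6563]] cap bottom [[397.2525 271.413 ]]
0 bar front/back top [[397.3194 348.5077]] [[397.1318 526.1507]] cap front [[397.3011 281.313 ]] cap bottom [[397.2638 259.7947]]
0.004 bar front/back top [[397.3358 333.0567]] [[397.1448 513.8512]] cap front [[397.3147 267.7597]] cap bottom [[397.2752 248.0196]]
```

View pics/w2c.png

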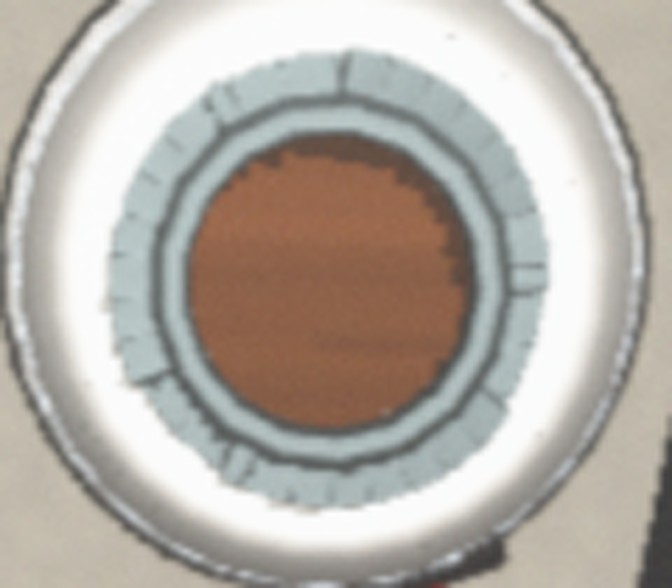

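The crop clearly shows the thread ring, centred at (328,278). The ribs are double marks at about 3°, 122° and -120° in image angle, with entries just clockwise of them (≈[-36,-2], [85,118], [-154,-122]). With the lid's lug now at image 90° (entry edge), I'll set down with a lug at image 60° (shifted by the equivalent +120°, so yaw ≈ 99°). It then rests on the thread's high end, with wrist range left for both turns.

Converted, -0.001 m is -0.02, 0.08 m is 1.6, -0.17 rad is -0.85.

```bash
echo '{"tx":[0.2,0.4,0.6,0.8,1,1.2,1.4,1.4,1.4,1.4],"ty":[0,0,0,-0.02,-0.02,-0.04,-0.06,0.08,0.08,0.08],"tz":[0,0,0,0,0,0.2,0.4,0.8,1.2,1.6],"rx":[0,0,0,0,0,0,0,0,0,0],"ry":[0,0,0,0,0,0,0,0,0,0],"rz":[-0.85,-1.7,-2.6,-3.5,-4.4,-5.3,-6.2,-7.1,-7.855,-7.855],"jaw":[0,0,0,0,0,0,0,0,0,0]}' > path.dat && python3 inch.py path.dat
echo '{"tx":[0,0,0],"ty":[0,0,0],"tz":[0,0,0],"rx":[0,0,0],"ry":[0,0,0],"rz":[0,0,0],"jaw":[0,0,0]}' > path.dat && python3 inch.py path.dat
python3 - <<'E'
from h import *
from plant import ctrl
np.set_printoptions(precision=4,suppress=True)
s=ctrl.get_state();go(s,[.5974,.1648,.165],99.4);print(s["contact_force"],s["wrist_torque"])
E
```

```text
time: 6.5
eef_pos: [0.5983, 0.165, 0.1893]
tcp_rot: [0.648, 0.761, 0.0, 0.0]
contact_force: [0.1, -0.4, -0.2]
opening: 0.169
finger_force: 61.3
time: 6.88
eef_pos: [0.5988, 0.1662, 0.1914]
tcp_rot: [0.647, 0.762, 0.001, 0.001]
contact_force: [-0.2, -0.2, -1.4]
opening: 0.175
finger_force: 61.3
d [-0.0011 -0.0017  0.0264] yaw 99.3 rz -0.0017 tilt 0.14
[-0.2025 -0.2102 -1.4015] [ 0.0157 -0.0178  0.0096]
```

```bash
echo '{"tx":[-0.02,-0.02,-0.02,-0.02,-0.02],"ty":[-0.034,-0.034,-0.034,-0.034,-0.034],"tz":[0.3,0.5,0.56,0.62,0.62],"rx":[0,0,0,0,0],"ry":[0,0,0,0,0],"rz":[0,0,0,0,0],"jaw":[0,0,0,0,0]}' > path.dat && python3 inch.py path.dat
echo '{"tx":[0,0],"ty":[0,0],"tz":[0.06,0.06],"rx":[0,0],"ry":[0,0],"rz":[0,0],"jaw":[0,0]}' > path.dat && python3 inch.py path.dat
echo '{"tx":[0,0],"ty":[0,0],"tz":[0.06,0.06],"rx":[0,0],"ry":[0,0],"rz":[0,0],"jaw":[0,0]}' > path.dat && python3 inch.py path.dat
python3 -c "
from plant import ctrl
s=ctrl.get_state();print(s['contact_force'],s['wrist_torque'],s['eef_pos'])"
```

```text
time: 7.5
eef_pos: [0.5966, 0.1648, 0.1589]
tcp_rot: [0.647, 0.762, -0.0, -0.0]
contact_force: [0.6, 0.1, -0.4]
opening: 0.171
finger_force: 61.3
time: 7.75
eef_pos: [0.5966, 0.1648, 0.1559]
tcp_rot: [0.647, 0.762, -0.0, -0.0]
contact_force: [-0.3, -0.1, -1.0]
opening: 0.171
finger_force: 61.3
time: 8.0
eef_pos: [0.5965, 0.165, 0.1528]
tcp_rot: [0.647, 0.762, 0.0, -0.0]
contact_force: [1.0, 1.1, -1.1]
opening: 0.173
finger_force: 61.4
[ 0.98718382  1.06527512 -1.11068934] [ 0.11580219  0.03995305 -0.03947929] [0.59645936 0.16501455 0.15280913]
```

Converted, 0.0015 m is 0.03.

```bash
echo '{"tx":[0,0],"ty":[0,0],"tz":[0.03,0.03],"rx":[0,0],"ry":[0,0],"rz":[0,0],"jaw":[0,0]}' > path.dat && python3 inch.py path.dat
echo '{"tx":[0,0],"ty":[0,0],"tz":[0.03,0.03],"rx":[0,0],"ry":[0,0],"rz":[0,0],"jaw":[0,0]}' > path.dat && python3 inch.py path.dat
python3 -c "
from plant import ctrl
s=ctrl.get_state();print(s['contact_force'],s['wrist_torque'],s['eef_pos'])"
```

```text
time: 8.25
eef_pos: [0.5966, 0.1651, 0.1522]
tcp_rot: [0.647, 0.762, 0.0, -0.0]
contact_force: [-1.3, 0.9, 3.1]
opening: 0.175
finger_force: 62.0
time: 8.5
eef_pos: [0.5967, 0.1651, 0.1522]
tcp_rot: [0.647, 0.762, 0.0, -0.0]
contact_force: [-5.0, 0.2, 8.1]
opening: 0.175
finger_force: 62.8
[-4.96316297  0.21107472  8.13812426] [0.15127911 0.86146154 0.07047065] [0.59674848 0.1650868  0.15218925]
```

Converted, -0.0008 m is -0.016, -0.18 rad is -0.9.

```bash
echo '{"tx":[0,0,0,0],"ty":[-0.016,-0.016,-0.016,-0.016],"tz":[0,0,0,0],"rx":[0,0,0,0],"ry":[0,0,0,0],"rz":[-0.3,-0.6,-0.9,-0.9],"jaw":[0,0,0,0]}' > path.dat && python3 inch.py path.dat
python3 -c "
from plant import ctrl
s=ctrl.get_state();print(s['contact_force'],s['wrist_torque'],s['eef_pos'])"
```

```text
time: 9.0
eef_pos: [0.5972, 0.1653, 0.1518]
tcp_rot: [0.576, 0.817, 0.002, 0.001]
contact_force: [-0.3, 3.0, 5.7]
opening: 0.17
finger_force: 62.3
[-0.27873166  2.98417516  5.74455564] [ 0.64569492 -0.11938537  0.00893481] [0.59722947 0.16534185 0.15180607]
```

```bash
for i in 1; do echo '{"tx":[0,0,0,0],"ty":[0,0,0,0],"tz":[0.01,0.01,0.01,0.01],"rx":[0,0,0,0],"ry":[0,0,0,0],"rz":[-0.3,-0.6,-0.9,-0.9],"jaw":[0,0,0,0]}' > path.dat && python3 inch.py path.dat; done
echo '{"tx":[0,0,0],"ty":[0,0,0],"tz":[0.01,0.01,0.01],"rx":[0,0,0],"ry":[0,0,0],"rz":[-0.25,-0.5,-0.5],"jaw":[0,0,0]}' > path.dat && python3 inch.py path.dat
python3 -c "
from plant import ctrl
s=ctrl.get_state();print(s['contact_force'],s['wrist_torque'],s['eef_pos'])"
```

```text
time: 9.5
eef_pos: [0.5962, 0.1651, 0.1502]
tcp_rot: [0.501, 0.865, 0.001, 0.0]
contact_force: [0.0, 3.4, 4.3]
opening: 0.176
finger_force: 62.1
time: 9.88
eef_pos: [0.5961, 0.1652, 0.1505]
tcp_rot: [0.457, 0.889, 0.001, 0.0]
contact_force: [-2.3, 3.1, 7.5]
opening: 0.173
finger_force: 62.5
[-2.32497113  3.06904727  7.49016949] [ 0.59151667  0.46928268 -0.0371571 ] [0.5961416  0.16519262 0.15049477]
```

Converted, 0.0005 m is 0.01, 0.0003 m is 0.006, -0.1 rad is -0.5.

```bash
echo '{"tx":[0.01,0.01,0.01],"ty":[0.006,0.006,0.006],"tz":[0.006,0.01,0.01],"rx":[0,0,0],"ry":[0,0,0],"rz":[-0.25,-0.5,-0.5],"jaw":[0,0,0]}' > path.dat && python3 inch.py path.dat
echo '{"tx":[0,0,0],"ty":[0,0,0],"tz":[0.01,0.01,0.01],"rx":[0,0,0],"ry":[0,0,0],"rz":[-0.25,-0.5,-0.5],"jaw":[0,0,0]}' > path.dat && python3 inch.py path.dat
python3 -c "
from plant import ctrl
s=ctrl.get_state();print(s['contact_force'],s['wrist_torque'],s['eef_pos'])"
```

```text
time: 10.25
eef_pos: [0.5962, 0.1656, 0.1508]
tcp_rot: [0.412, 0.911, 0.0, 0.0]
contact_force: [-2.9, 2.7, 10.5]
opening: 0.176
finger_force: 62.9
time: 10.62
eef_pos: [0.5965, 0.1656, 0.1512]
tcp_rot: [0.366, 0.931, 0.0, 0.001]
contact_force: [-4.3, 3.3, 12.6]
opening: 0.175
finger_force: 63.3
[-4.2613264   3.30376996 12.56248919] [ 0.4042709   0.91032337 -0.12609215] [0.59646377 0.16560473 0.15120662]
```

```bash
echo '{"tx":[0.014,0.014,0.014],"ty":[0,0,0],"tz":[0,0,0],"rx":[0,0,0],"ry":[0,0,0],"rz":[-0.25,-0.5,-0.5],"jaw":[0,0,0]}' > path.dat && python3 inch.py path.dat
echo '{"tx":[0,0,0,0],"ty":[0,0,0,0],"tz":[0,0,0,0],"rx":[0,0,0,0],"ry":[0,0,0,0],"rz":[-0.25,-0.5,-0.75,-0.75],"jaw":[0,0,0,0]}' > path.dat && python3 inch.py path.dat
python3 -c "
from plant import ctrl
s=ctrl.get_state();print(s['contact_force'],s['wrist_torque'],s['eef_pos'])"
```

```text
time: 11.0
eef_pos: [0.5962, 0.1659, 0.1515]
tcp_rot: [0.319, 0.948, 0.0, 0.001]
contact_force: [-3.1, 2.9, 14.1]
opening: 0.171
finger_force: 63.4
time: 11.5
eef_pos: [0.5963, 0.1658, 0.1521]
tcp_rot: [0.247, 0.969, 0.0, 0.001]
contact_force: [-5.6, 1.6, 15.0]
opening: 0.172
finger_force: 63.7
[-5.63246824  1.57673879 15.00714872] [ 0.1512905   1.03938392 -0.17186936] [0.59632649 0.16577015 0.15213127]
```

Converted, -0.001 m is -0.02, 0.0008 m is 0.016, -0.24 rad is -1.2.

```bash
echo '{"tx":[0.016,0.016,0.016,0.016],"ty":[-0.008,-0.008,-0.008,-0.008],"tz":[-0.02,-0.02,-0.02,-0.02],"rx":[0,0,0,0],"ry":[0,0,0,0],"rz":[-0.4,-0.8,-1.2,-1.2],"jaw":[0,0,0,0]}' > path.dat && python3 inch.py path.dat
echo '{"tx":[0,0,0,0],"ty":[0,0,0,0],"tz":[-0.02,-0.02,-0.02,-0.02],"rx":[0,0,0,0],"ry":[0,0,0,0],"rz":[-0.4,-0.8,-1.2,-1.2],"jaw":[0,0,0,0]}' > path.dat && python3 inch.py path.dat
python3 -c "
from plant import ctrl
s=ctrl.get_state();print(s['contact_force'],s['wrist_torque'],s['eef_pos'])"
```

```text
time: 12.0
eef_pos: [0.5957, 0.1656, 0.1531]
tcp_rot: [0.129, 0.992, -0.0, 0.002]
contact_force: [-3.9, 0.4, 15.4]
opening: 0.171
finger_force: 63.6
time: 12.5
eef_pos: [0.5961, 0.1653, 0.1541]
tcp_rot: [0.009, 1.0, -0.001, 0.002]
contact_force: [-1.9, 0.1, 14.3]
opening: 0.175
finger_force: 63.5
[-1.87584495  0.06743126 14.27431792] [-0.01974267  0.65710474  0.09036359] [0.59610434 0.16534079 0.1540595 ]
```

```bash
echo '{"tx":[0,0,0],"ty":[0,0,0],"tz":[-0.01,-0.01,-0.01],"rx":[0,0,0],"ry":[0,0,0],"rz":[-0.3,-0.6,-0.6],"jaw":[0,0,0]}' > path.dat && python3 inch.py path.dat
echo '{"tx":[0,0,0],"ty":[0,0,0],"tz":[-0.01,-0.01,-0.01],"rx":[0,0,0],"ry":[0,0,0],"rz":[-0.3,-0.6,-0.6],"jaw":[0,0,0]}' > path.dat && python3 inch.py path.dat
echo '{"tx":[0,0,0],"ty":[0,0,0],"tz":[0,0,0],"rx":[0,0,0],"ry":[0,0,0],"rz":[-0.3,-0.6,-0.6],"jaw":[0,0,0]}' > path.dat && python3 inch.py path.dat
python3 -c "
from plant import ctrl
s=ctrl.get_state();print(s['contact_force'],s['wrist_torque'],s['eef_pos'])"
```

```text
time: 12.88
eef_pos: [0.5959, 0.1654, 0.1541]
tcp_rot: [-0.051, 0.999, -0.001, 0.002]
contact_force: [-2.7, 0.5, 12.0]
opening: 0.175
finger_force: 63.3
time: 13.25
eef_pos: [0.596, 0.1651, 0.1536]
tcp_rot: [-0.11, 0.994, -0.001, 0.002]
contact_force: [-0.2, 0.2, 8.8]
opening: 0.172
finger_force: 62.8
time: 13.62
eef_pos: [0.5936, 0.165, 0.1496]
tcp_rot: [-0.17, 0.986, -0.001, -0.001]
contact_force: [0.3, -0.1, -1.4]
opening: 0.172
finger_force: 61.4
[ 0.33113854 -0.05104821 -1.36638362] [-0.05154861  0.02427632 -0.01019308] [0.59357761 0.16501286 0.14958587]
```

Converted, -0.0007 m is -0.014, 0.004 m is 0.08, -0.09 rad is -0.45.

```bash
echo '{"tx":[-0.04,-0.04,-0.04,-0.04],"ty":[-0.014,-0.014,-0.014,-0.014],"tz":[0,0.04,0.08,0.08],"rx":[0,0,0,0],"ry":[0,0,0,0],"rz":[-0.25,-0.45,-0.45,-0.45],"jaw":[0,0,0,0]}' > path.dat && python3 inch.py path.dat
echo '{"tx":[0,0,0],"ty":[0,0,0],"tz":[0.04,0.08,0.08],"rx":[0,0,0],"ry":[0,0,0],"rz":[0,0,0],"jaw":[0,0,0]}' > path.dat && python3 inch.py path.dat
python3 -c "
from plant import ctrl
s=ctrl.get_state();print(s['contact_force'],s['wrist_torque'],s['eef_pos'])"
```

```text
time: 14.12
eef_pos: [0.5957, 0.165, 0.1459]
tcp_rot: [-0.214, 0.977, -0.001, -0.001]
contact_force: [-1.3, -3.1, -2.3]
opening: 0.168
finger_force: 61.2
time: 14.5
eef_pos: [0.596, 0.165, 0.1437]
tcp_rot: [-0.214, 0.977, -0.001, -0.001]
contact_force: [-4.8, -3.9, 3.9]
opening: 0.174
finger_force: 62.2
[-4.75458407 -3.91718145  3.86409145] [-0.87284399  0.85802144 -0.01183871] [0.59600816 0.16502894 0.14367275]
```

Converted, -0.0002 m is -0.004, 0.001 m is 0.02, 0.4 rad is 2.

```bash
echo '{"tx":[0.02,0.02,0.02,0.02,0.02,0.02],"ty":[-0.004,-0.004,-0.004,-0.004,-0.004,-0.004],"tz":[0,0,0,0,0,0],"rx":[0,0,0,0,0,0],"ry":[0,0,0,0,0,0],"rz":[0.4,0.8,1.2,1.6,2,2],"jaw":[0,0,0,0,0,0]}' > path.dat && python3 inch.py path.dat
python3 -c "
from plant import ctrl
s=ctrl.get_state();print(s['contact_force'],s['wrist_torque'],s['eef_pos'])"
echo '{"tx":[0,0,0,0,0,0],"ty":[0,0,0,0,0,0],"tz":[0.012,0.024,0.036,0.048,0.06,0.06],"rx":[0,0,0,0,0,0],"ry":[0,0,0,0,0,0],"rz":[0.4,0.8,1.2,1.6,2,2],"jaw":[0,0,0,0,0,0]}' > path.dat && python3 inch.py path.dat
python3 -c "
from plant import ctrl
s=ctrl.get_state();print(s['contact_force'],s['wrist_torque'],s['eef_pos'])"
```

```text
time: 15.25
eef_pos: [0.596, 0.1651, 0.1435]
tcp_rot: [-0.016, 1.0, -0.0, 0.001]
contact_force: [-1.3, -2.4, 1.7]
opening: 0.171
finger_force: 61.7
[-1.30367129 -2.35947634  1.67671807] [-0.55929746  0.33176862 -0.03625149] [0.59603029 0.16512126 0.14354433]
time: 16.0
eef_pos: [0.5963, 0.1653, 0.1417]
tcp_rot: [0.182, 0.983, 0.0, 0.001]
contact_force: [-3.0, -2.1, 5.5]
opening: 0.173
finger_force: 62.3
[-3.01231743 -2.13399907  5.53615419] [-0.60148181  0.61732427 -0.04044647] [0.59626808 0.16528627 0.14171066]
```

```bash
echo '{"tx":[0,0,0,0,0,0],"ty":[0,0,0,0,0,0],"tz":[0.012,0.024,0.036,0.048,0.048,0.048],"rx":[0,0,0,0,0,0],"ry":[0,0,0,0,0,0],"rz":[0.4,0.8,1.2,1.6,2,2],"jaw":[0,0,0,0,0,0]}' > path.dat && python3 inch.py path.dat
python3 -c "
from plant import ctrl
s=ctrl.get_state();print(s['contact_force'],s['wrist_torque'],s['eef_pos'])"
echo '{"tx":[0,0,0],"ty":[0,0,0],"tz":[0.01,0.02,0.02],"rx":[0,0,0],"ry":[0,0,0],"rz":[0.4,0.8,0.8],"jaw":[0,0,0]}' > path.dat && python3 inch.py path.dat
python3 -c "
from plant import ctrl
s=ctrl.get_state();print(s['contact_force'],s['wrist_torque'],s['eef_pos'])"
```

```text
time: 16.75
eef_pos: [0.5966, 0.1656, 0.1401]
tcp_rot: [0.374, 0.927, 0.001, 0.001]
contact_force: [-2.4, -1.5, 6.9]
opening: 0.174
finger_force: 62.6
[-2.4245465  -1.48800612  6.87386088] [-0.4782732   0.74261516 -0.03674601] [0.59662058 0.16556774 0.14006339]
time: 17.12
eef_pos: [0.5968, 0.1658, 0.1394]
tcp_rot: [0.447, 0.894, 0.001, 0.001]
contact_force: [-3.2, -1.7, 8.7]
opening: 0.172
finger_force: 62.7
[-3.23117786 -1.73953184  8.72106661] [-0.40150443  0.73352258 -0.03503482] [0.59683107 0.16579571 0.13938356]
```

```bash
for i in 1; do echo '{"tx":[0,0,0],"ty":[0,0,0],"tz":[0,0,0],"rx":[0,0,0],"ry":[0,0,0],"rz":[0.25,0.5,0.5],"jaw":[0,0,0]}' > path.dat && python3 inch.py path.dat
python3 -c "
from plant import ctrl
s=ctrl.get_state();print(s['contact_force'],s['wrist_torque'],s['eef_pos'])"; done
echo '{"tx":[0,0,0],"ty":[0,0,0],"tz":[0.006,0.006,0.006],"rx":[0,0,0],"ry":[0,0,0],"rz":[0.25,0.5,0.5],"jaw":[0,0,0]}' > path.dat && python3 inch.py path.dat
python3 -c "
from plant import ctrl
s=ctrl.get_state();print(s['contact_force'],s['wrist_torque'],s['eef_pos'])"
```

```text
time: 17.5
eef_pos: [0.5967, 0.1655, 0.1391]
tcp_rot: [0.491, 0.871, 0.001, 0.001]
contact_force: [-2.9, -2.2, 7.5]
opening: 0.169
finger_force: 62.5
[-2.89442351 -2.16626998  7.47394283] [-0.40376058  0.69380222  0.01512971] [0.59672035 0.16552572 0.13905751]
time: 17.88
eef_pos: [0.597, 0.1657, 0.1386]
tcp_rot: [0.534, 0.845, 0.002, 0.001]
contact_force: [-2.5, -1.5, 5.4]
opening: 0.17
finger_force: 62.4
[-2.52269813 -1.49119896  5.38833854] [-0.37272346  0.5183201   0.04564013] [0.59698796 0.16574401 0.13864877]
```

Converted, 0.08 rad is 0.4.

```bash
echo '{"tx":[0,0,0],"ty":[0,0,0],"tz":[0,0,0],"rx":[0,0,0],"ry":[0,0,0],"rz":[0.2,0.4,0.4],"jaw":[0,0,0]}' > path.dat && python3 inch.py path.dat
python3 -c "
from plant import ctrl
s=ctrl.get_state();print(s['contact_force'],s['wrist_torque'],s['eef_pos'])"
echo '{"tx":[0,0,0],"ty":[0,0,0],"tz":[0.006,0.006,0.006],"rx":[0,0,0],"ry":[0,0,0],"rz":[0.2,0.4,0.4],"jaw":[0,0,0]}' > path.dat && python3 inch.py path.dat
python3 -c "
from plant import ctrl
s=ctrl.get_state();print(s['contact_force'],s['wrist_torque'],s['eef_pos'])"
```

```text
time: 18.25
eef_pos: [0.5962, 0.1667, 0.1386]
tcp_rot: [0.567, 0.824, 0.002, -0.0]
contact_force: [-3.4, 1.3, 7.2]
opening: 0.171
finger_force: 62.5
[-3.4416321   1.25948884  7.23467055] [0.12311645 0.77209245 0.19184723] [0.59624573 0.16666795 0.13855702]
time: 18.62
eef_pos: [0.5963, 0.1668, 0.1386]
tcp_rot: [0.596, 0.803, 0.001, 0.001]
contact_force: [-3.1, 2.1, 7.5]
opening: 0.176
finger_force: 74.0
[-3.08874645  2.06546969  7.50842241] [0.2403045  0.83312509 1.84131293] [0.59628856 0.16679204 0.13859294]
```

The stop is felt: the wrist moment jumped to 1.84 N m at z = home level, after about 98° from the drop. Let go and lift.

Converted, -0.15 m is -3, -0.11 m is -2.2, -0.02 rad is -0.1.

```bash
echo '{"tx":[0,0,0,0,0,0,0,0,0,0],"ty":[0,0,0,0,0,0,0,0,0,0],"tz":[-0.02,-0.02,-0.02,-0.02,-0.02,-0.02,-0.4,-1.2,-2.2,-3],"rx":[0,0,0,0,0,0,0,0,0,0],"ry":[0,0,0,0,0,0,0,0,0,0],"rz":[-0.1,-0.1,-0.1,-0.1,-0.1,-0.1,-0.1,-0.1,-0.1,-0.1],"jaw":[0,0,0.5,0.8,0.8,0.8,0.8,0.8,0.8,0.8]}' > path.dat && python3 inch.py path.dat
echo '{"tx":[-1,-2,-2.6,-2.6,-2.6],"ty":[0,0,0,0,0],"tz":[0,0,0,0,0],"rx":[0,0,0,0,0],"ry":[0,0,0,0,0],"rz":[0,0,0,0,0],"jaw":[0.8,0.8,0.8,0.8,0.8]}' > path.dat && python3 inch.py path.dat
python3 - <<'E'
from h import *
from plant import ctrl
import cv2
a=ctrl.read_camera("wrist")["pixels"];b=ctrl.read_camera("scene")["pixels"];d=ctrl.read_camera("side")
r=lambda p,s:cv2.resize(p[:,:,::-1],s,interpolation=cv2.INTER_CUBIC)
z=np.vstack([r(b[150:330,140:380],(400,300)),r(d["pixels"][140:320,180:420],(400,300))])
cv2.imwrite("pics/end.png",np.hstack([r(a,(400,600))*1 if 0 else cv2.copyMakeBorder(r(a,(400,300)),0,300,0,0,0),z]))
E
```

```text
time: 19.88
eef_pos: [0.5961, 0.1653, 0.2902]
tcp_rot: [0.592, 0.806, 0.001, 0.001]
contact_force: [0.1, 0.6, -0.4]
opening: 0.799
finger_force: 0.0
time: 20.5
eef_pos: [0.6344, 0.0416, 0.287]
tcp_rot: [0.592, 0.806, 0.001, 0.0]
contact_force: [0.0, 0.8, -0.1]
opening: 0.799
finger_force: 0.0
```

View pics/end.png

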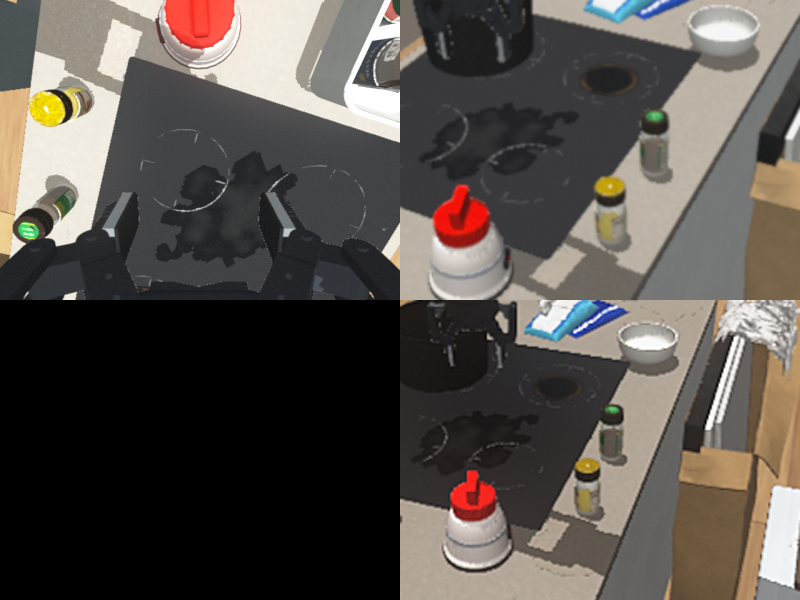

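The lid sits level and low on the shoulder (montage (462,220) and (473,495)), neck hidden. Both jars and the bowl stand where they were, and the gripper is clear.

```bash
python3 -c "
from plant import ctrl
print(ctrl.sign_off())"
```

```text
the job is handed in; nothing more can be done
None
```

The grinder is closed and handed in at about 21 s of the 64 s. I set the lid on the neck and turned it anticlockwise until it dropped in, then screwed it about 98° clockwise to the stop and let go; both jars and the bowl still stand where they were.

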